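Clip the new roller shaft into the jig and hold the sprung slide open at the mark

TASK

Take the new roller shaft (orange roller) from its rest and push it down past the yellow sprung jaw until it sits home in the two blue forks of the jig, roller between the forks, and let go of it. Then pull the jig's sprung slide out by its black knob until its pointer stands within the red band, and finish while still holding it there by the knob, so that a gear can be slipped onto the shaft's end. Leave the old black roller and everything else on the table where they are.

Things in the scene. Friction and masses are not known exactly. Their poses are not given: they have to be found in the camera images.
- roller_new: new roller shaft: steel rod 10 diameter, 120 long, with an orange roller 22 diameter, 36 long round its middle; 0.12 kg. Origin at the centre of the rod and roller, y along the rod. At the start it lies level in grey rest_a, its axis 34 above the table; lifts straight out.
- rest_a: grey open-topped rest fixed to the table, holds the new shaft by its steel ends: base 52 x 96 x 6, two posts 8 thick at y = -36 and +36, up to 37 tall, roller and its sides free. Origin at the centre of its underside, y along the shaft.
- rest_b: rest of the same shape, holding the old black roller shaft.
- jig: dark steel base plate 112 (x) x 340 (y) x 12 thick fixed to the table; origin at the centre of its underside, z up, turned about z. Towards -y two blue forks with a sprung yellow jaw; towards +y the sprung slide with the knob. Shaft and slide both lie along jig y. The blue end bracket at y = +156 is 50 tall.
- seat (a point): where the centre of the new shaft is when home, 48 above the table (jig x 0, y -85), axes as the jig. Forks 10 thick at 36 either side along y take the steel ends; slot 12 wide, floor 5 below, 62 free between forks for roller and fingers, down to 29 below. On the -x side a fixed lead-in slants out to 22 towards -x at 30 above; on the +x side is the jaw.
- jaw (a joint): sprung yellow jaw, two arms 48 either side of seat along y, on one hinge pin along y, 12 towards +x and 32 below seat. rad: 0 = shut at rest, grows as pushed outward (+x), at most 0.6. Noses hang over the slot 9 above seat, with slanted faces up to 41 above. The rod pushed straight down opens it about 0.12 (5 to 15 N); it snaps shut over the rod once home.
- slide (a joint): sprung slide: grey block 60 x 50, top 60 above the table, with a steel point towards the forks. Value in m, 0 = home (centre at jig x 0, y +35), grows as it is pulled along jig +y, away from the forks; hard stop at 0.070. The spring pulls it home with 4 N at 0 and 0.08 N more per mm.
- knob: black knob on the slide, the handle to pull: origin on its vertical axis at the slide's top, 60 above the table; stem 16 diameter for the first 12, then the knob 28 diameter from 12 to 42 above the origin. Room for fingers all round. It turns freely on its stem; turning does nothing.
- pointer (a point): tip of the small black pointer, 3 wide, on the +x side of the slide, level with the knob's axis along jig y; moves with the slide.
- mark: flat red band on the white strip along the +x edge of the jig, 12 wide along jig y, 18 along x; origin at its centre, axes as the jig. Its place differs from run to run: 28 to 55 in jig +y from the pointer's home position.
- roller_old: worn roller shaft, same shape and size as roller_new but with a black roller; leave it in its rest
- driver_blue: screwdriver with blue handle, 170 long, lying beyond the jig
- driver_black: screwdriver with black handle, 160 long, lying beyond the rests
- wrench: steel wrench, 140 long, lying beyond the jig, towards the right
- mug: blue mug, 80 across, 92 tall, on the right beyond the blue case
- glue: yellow bottle with red cap, 44 across, 110 tall, at the back left
- case_blue: closed blue case, 100 x 170 x 45 tall, on the right

How it is judged (in metres and radians):
On the way:
1. the new roller shaft sits home in both forks under the closed jaw and has been let go (z of roller_new in the frame of seat between -0.003 and 0.003 m and x of roller_new in the frame of seat between -0.003 and 0.003 m and y of roller_new in the frame of seat between -0.014 and 0.014 m and angle between the y axis of roller_new and the y axis of seat, either way round below 0.08 rad and value of joint jaw below 0.08 rad and contact force between the fingers and roller_new below 0.1 N), for 0.2 s.
At the end, for the whole second after the job is handed in: New shaft home in the forks (3 mm in height and across, 14 mm along, 0.08 rad), jaw closed (under 0.08 rad), not touched by the fingers; the fingers hold the knob (over 1.5 N) with the pointer tip within 6 mm of the middle of the red band (all of step 1 and y of pointer in the frame of mark between -0.006 and 0.006 m and value of joint slide above 0.02 m and contact force between the fingers and knob above 1.5 N); the arm keeps its last pose, push and grip.
It fails at once if something else on the table is moved by more than 20 mm (distance of any of roller_old, driver_blue, driver_black, wrench, mug, glue, case_blue from where it was at the start of the episode above 0.02 m).
It also fails if it takes over 51 s, if anything falls off the work surface, if the arm or the gripper's body presses on something with over 40 N, if the wrist force passes 120 N, or if a joint passes its speed limit or range.

ROBOT

A 6-joint arm with a two-finger parallel gripper is mounted at the origin on the work surface. World frame = base frame: x ahead of the robot, y to its left, z up, the work surface at z = 0. Lengths are in mm, angles in degrees, forces in N, time in s.
With the tool pointing down it reaches from about 325 to 900 mm from the base axis. Payload 6.1 kg.
Tool frame: the origin (TCP) lies midway between the tips of the shut fingers; the grasp point (between the pads) lies 19 mm behind it; z points along the fingers, y is the line along which they close (so a half turn about z gives the same grasp; the last joint's range is limited). The gripper opens to 87 mm and grips with 3 to 60 N. Pads are 19 mm wide; open, the fingers measure 117 mm over their backs; the gripper's body (75 mm by 190 mm) begins 51 mm behind the grasp point.
Start: joints at [65.884, 12.628, 87.462, -0, 79.91, -7.225], TCP at [181.591, 598.03, 222.538] pointing down, gripper open.
Joint ranges: [-170.65, 170.65], [-52.31, 119.04], [5.05, 147.46], [-71.25, 251.25], [11.57, 151.72], [-153.62, 153.62]. Speed limits (degrees/s): [147.25, 147.25, 172.46, 180, 180, 180].

INTERFACE

Orientations are given as a 3x3 rotation matrix whose columns are the frame's x, y, z axes.
In Python, from bench import status, grab_frame, job gives the robot as it stands.
- The arm moves only by the tool servo_tool, never from a script. Its argument "moves" is one flat list of numbers, 7 for each row, row after row: the shift along the tool's x, y, z in mm, then the turn, a rotation vector about the tool's x, y, z in degrees, then the opening, from -1 (shut) to 1 (fully open). In form: [tx, ty, tz, ax, ay, az, grip, tx, ty, tz, ax, ay, az, grip, ...]. A call has 1 to 8 rows; each row shifts and turns the commanded pose from where the row before left it, along the tool's axes as they then stand; what a row does not reach is not made up. A row lasts 1/8 s, in which the tool goes at most 62.5 mm and 10.7 degrees, less where a joint would pass 70% of its speed; a pose out of reach is approached as far as the arm can. A call is refused whole if a number of a shift passes 62.5 or a number of a turn 10.7, either way. A call with a gripper value outside its range is refused whole. The fingers move at their own pace and stop on an object; "squeeze" is the grip in N (left out, the last holds). Time passes only in rows, so rows that do not move let the fingers close. It gives the time, the measured TCP pose, the force, the opening and the grip force at its end, in the units of the state.
- status.state(): the state, without advancing time (a new reading comes with each control period).
- grab_frame(name): name is "side" or "top" or "wrist"; returns a dict with "img" (420x560x3 uint8, red, green, blue), "fx", "fy", "cx", "cy" (pixels), "rvec" (rotation vector, rad) and "tvec" (3), from world to camera coordinates, as OpenCV has them. Camera axes: x right, y down, z forward; pixel columns grow to the right and rows downward; lengths in mm; the calibration is good to about 2 mm. A picture is of the moment at which its call begins. There is no depth.
- job.finish_job(): hands the job in; it is judged then, once.
The state is a dict: "time_s": time; "joint_positions": joint angles; "joint_vel": joint speeds; "effort": joint torques, N m; "tool_pos": TCP position; "ee_rot": TCP orientation; "wrist_force": force on the tool from outside, world axes, zero at the start; "torque": the same for the moment, N m; "gripper_width": opening from 0.0 (shut) to 1.0 (fully open); "grip_force": force on a finger pad.
Only numpy, scipy, OpenCV 4.12 (cv2) and the standard library are available. Lean on these libraries where they do the work, as an engineer would, in place of code of your own. Each camera call takes 0.05 s, during which the arm holds its last target. There are 200 camera calls.

## Working session

There is one attempt and no reset: what is moved stays moved. The work goes in short steps, Python scripts to look and compute and a tool call to move; the robot and the scene stay as the last step left them, time stands still between calls to the robot, and variables do not carry over. Pictures are saved under pics/ and viewed, at most 10 in all, crops included, and the job is handed in when it is done.

Besides the shell and the picture viewer there is one more tool, called after ">>>" as name(argument=value, ...) on one line, values as JSON. servo_tool: Moves the arm, as the interface text tells. Its arguments: {"type":"object","properties":{"moves":{"type":"array"},"squeeze":{"type":"number"}},"required":["moves"]}

```bash
mkdir -p pics; ls
cat > h.py <<'E'
import numpy as np, cv2, json
from bench import status, grab_frame, job
def snap(n,f):
    d=grab_frame(n); cv2.imwrite(f'pics/{f}.png',cv2.cvtColor(np.asarray(d['img']),cv2.COLOR_RGB2BGR))
    np.savez(f'pics/{f}.npz',**d); return d
def load(f): return dict(np.load(f'pics/{f}.npz'))
def KRt(d):
    K=np.array([[d['fx'],0,d['cx']],[0,d['fy'],d['cy']],[0,0,1]],float)
    return K,cv2.Rodrigues(np.array(d['rvec'],float))[0],np.array(d['tvec'],float).reshape(3)
def pt(d,u,v,z):
    K,R,t=KRt(d); r=R.T@np.linalg.inv(K)@[u,v,1]; c=-R.T@t
    return c+r*(z-c[2])/r[2]
def proj(d,P):
    K,R,t=KRt(d); return cv2.projectPoints(np.array(P,float).reshape(-1,1,3),cv2.Rodrigues(R)[0],t,K,None)[0].reshape(-1,2)
E
python3 - <<'E'
from h import *
for n in ['top','side']:
    d=snap(n,n+'0'); K,R,t=KRt(d); print(n,K[0,0],-R.T@t,R[2])
s=status.state(); print(s)
E
```

```text
pics
top 442.8640381461594 [ 464.21070993  -81.43246216 1117.10472777] [ 0.12413231 -0.00593876 -0.9922479 ]
side 421.59364187383335 [ 197.36827868 -894.73825173  889.62976838] [ 0.31913029  0.66616677 -0.67407543]
{'time_s': 0.1, 'joint_positions': array([ 6.58847929e+01,  1.26705186e+01,  8.75198572e+01, -2.65039433e-04,
        7.99145333e+01, -7.22638500e+00]), 'joint_vel': array([-0.00667364, -0.0278414 , -0.12387392, -0.00190052, -0.06952283,
        0.00432813]), 'effort': array([ 1.68322335e-03, -4.95944917e+01, -3.88515723e+01,  7.01892260e-02,
        5.16404898e-02, -3.88676568e-06]), 'tool_pos': array([181.34922572, 597.49595619, 221.54292663]), 'ee_rot': array([[-9.56870432e-01,  2.90514067e-01, -7.43943546e-04],
       [ 2.90514932e-01,  9.56868996e-01, -1.67307002e-03],
       [ 2.25806139e-04, -1.81703794e-03, -9.99998324e-01]]), 'wrist_force': array([-0.53672009, -0.15261803,  0.96866104]), 'torque': array([-0.0997395 , -0.02841225,  0.02674953]), 'grip_force': 0.0, 'gripper_width': 0.9979904405150843}
```

View pics/top0.png

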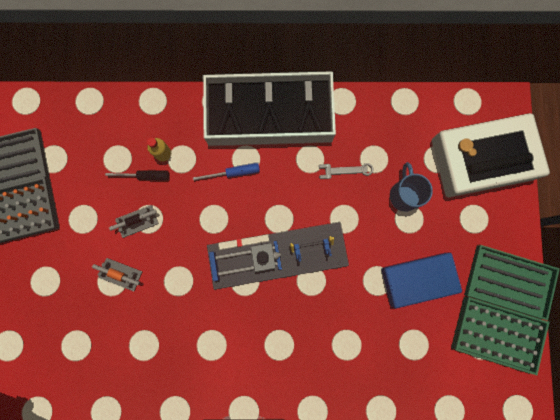

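View pics/side0.png

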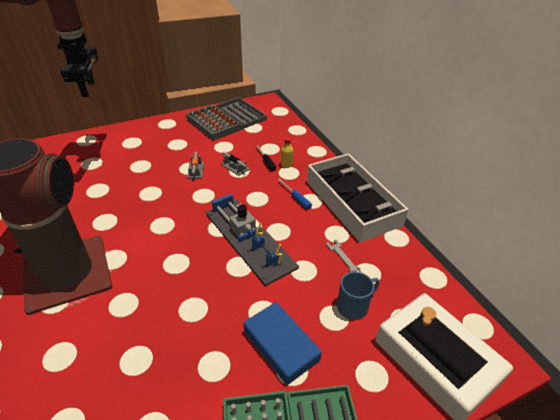

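The top view shows the new shaft at about (115,274), the old one at (134,220), and the jig spanning (210,285) to (347,225). The knob is at (263,258), the forks are at (297–327,250), and the red band is near (248,242). The side view confirms this layout. I'll enlarge it to get accurate pixels.

Run:
```python
from h import *
im=cv2.imread('pics/top0.png')
a=cv2.resize(im[215:295,200:355],None,fx=5.1,fy=5.1,interpolation=cv2.INTER_CUBIC)[:, :790]
b=cv2.resize(im[250:300,85:150],None,fx=3.6,fy=3.6,interpolation=cv2.INTER_CUBIC)
o=np.zeros((590,790,3),np.uint8); o[:a.shape[0],:a.shape[1]]=a; o[410:590,:b.shape[1]]=b[:180]
cv2.imwrite('pics/z.png',o)
d=load('top0'); hsv=cv2.cvtColor(im,cv2.COLOR_BGR2HSV)
# plate corners rough: dark mask in jig area
for u,v in [(113,274),(263,258)]: print(pt(d,u,v,34 if u<200 else 102))
```

```text
[446.77264348 316.79655781  34.        ]
[482.87726701 -47.79088133 102.        ]
```

View pics/z.png

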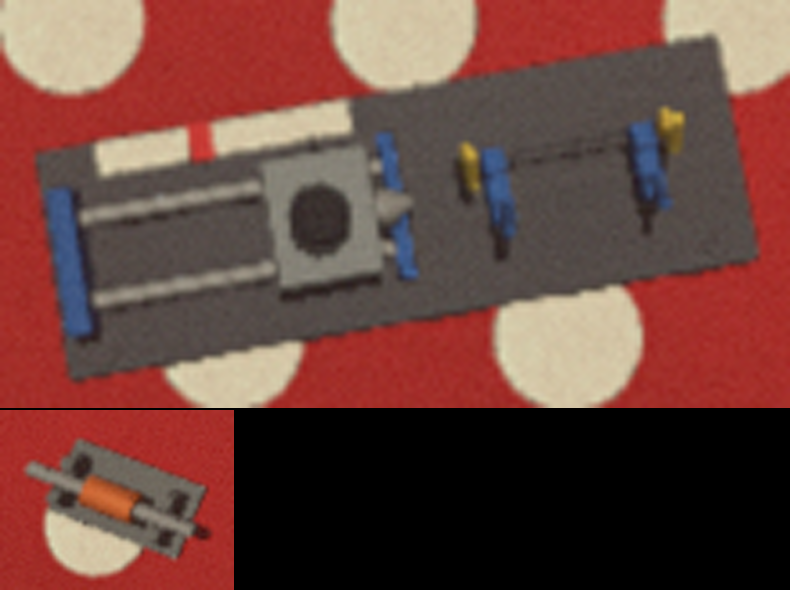

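The enlargement shows the plate corners at (37,153), (714,37), (758,260) and (72,381), with the band centre at (201,141) and the pointer tip near (313,142). In the inset, the orange roller centre is (111,498) and the rod runs from (30,467) to (195,530).

```bash
cat >> h.py <<'E'
def jig(p,P): # p=(x,y,ang) jig -> world
    c,s=np.cos(p[2]),np.sin(p[2]); P=np.atleast_2d(P).astype(float)
    return np.c_[p[0]+c*P[:,0]-s*P[:,1], p[1]+s*P[:,0]+c*P[:,1], P[:,2]]
E
python3 - <<'E'
from h import *
from scipy.optimize import least_squares
d=load('top0'); Z=lambda x,y:((x+.5)/5.1-.5+200,(y+.5)/5.1-.5+215)
px=np.array([Z(*q) for q in [(37,153),(714,37),(758,260),(72,381)]])
J=[[56,170,12],[56,-170,12],[-56,-170,12],[-56,170,12]]
r=least_squares(lambda p:(proj(d,jig(p,J))-px).ravel(),[480,-80,0.15]); p=r.x
print('jig',p,np.degrees(p[2]),'res',r.fun.round(2))
print('seat',jig(p,[0,-85,48]),'knob',jig(p,[0,35,102]))
def inv(q): 
    c,s=np.cos(p[2]),np.sin(p[2]); a,b=q[0]-p[0],q[1]-p[1]; return (c*a+s*b,-s*a+c*b)
for n,q,z in [('knobtop',(320,219),102),('band',(201,141),13),('ptr',(313,142),15),('fork',(490,155),60)]: print(n,inv(pt(d,*Z(*q),z)))
Y=lambda x,y:((x+.5)/3.6-.5+85,(y-410+.5)/3.6-.5+250)
A,B,C=[pt(d,*Y(*q),z) for q,z in [((30,467),34),((195,530),34),((111,497),40)]]
print('ends',A,B,(A+B)/2,'len',np.linalg.norm(A-B),'mid',C,'dir',np.degrees(np.arctan2(*(A-B)[:2][::-1])))
hsv=cv2.cvtColor(cv2.imread('pics/top0.png'),cv2.COLOR_BGR2HSV)
m=cv2.inRange(hsv[255:295,90:145],(7,150,60),(16,255,255)); v,u=np.nonzero(m); print('orange',len(u),pt(d,u.mean()+90,v.mean()+255,40), np.degrees(np.arctan2(1,1)))
# tool yaw: y axis dir
R=status.state()['ee_rot']; print('tool y yaw',np.degrees(np.arctan2(R[1,1],R[0,1])))
E
```

```text
jig [ 4.91510354e+02 -8.04445452e+01  1.68731334e-01] 9.667593314646707 res [-0.64 -0.01  0.72 -0.45  0.57  0.14 -0.63  0.25]
seat [[ 505.7845596  -164.23742697   48.        ]] knob [[485.63273935 -45.94159382 102.        ]]
knobtop (np.float64(-1.7409806549893698), np.float64(34.94098667499463))
band (np.float64(47.74587344704382), np.float64(88.61334540432804))
ptr (np.float64(37.81695899257761), np.float64(34.7885384962039))
fork (np.float64(15.066556182433066), np.float64(-46.952840840677844))
ends [467.37874975 366.08808796  34.        ] [425.14831492 253.76607813  34.        ] [446.26353233 309.92708304  34.        ] len 119.99851464681949 mid [447.31286153 308.68153831  40.        ] dir 69.39491964962143
orange 131 [446.45666576 310.56410545  40.        ] 45.0
tool y yaw 73.11123631840022
```

The measurements agree: the rod length comes out at 120, the knob at jig y 35 and the pointer at 34.8. The band is at jig y 88.6, so the slide needs a pull of about 53.8 mm. Next is a small helper that works out the move rows.

```bash
cat >> h.py <<'E'
from scipy.spatial.transform import Rotation as Ro
def plan(xyz,yaw,n,grip,dec=1):
    """rows (tool axes) from measured pose to xyz with tool down, tool y at yaw"""
    s=status.state(); R=s['ee_rot']; p=s['tool_pos']; a=np.radians(yaw)
    y=np.array([np.cos(a),np.sin(a),0]); z=np.array([0,0,-1.]); T=np.c_[np.cross(y,z),y,z]
    w=Ro.from_matrix(R.T@T).as_rotvec()/n; dp=(np.array(xyz)-p)/n; q=Ro.from_matrix(R)
    for i in range(n):
        print(', '.join(f'{v:g}' for v in [*np.round(q.inv().apply(dp),dec),*np.round(np.degrees(w),2),grip]),',')
        q=q*Ro.from_rotvec(w)
E
python3 -c "
from h import *
plan([446.5,310,160],-20.6,10,1)"
```

```text
-33.7, -19.8, 6.2, -0.01, 0.01, 9.37, 1 ,
-36.5, -14, 6.2, -0.01, 0.01, 9.37, 1 ,
-38.3, -7.9, 6.2, -0.01, 0.01, 9.37, 1 ,
-39.1, -1.6, 6.2, -0.01, 0.01, 9.37, 1 ,
-38.8, 4.8, 6.2, -0.01, 0.01, 9.37, 1 ,
-37.5, 11.1, 6.2, -0.01, 0.01, 9.37, 1 ,
-35.2, 17, 6.2, -0.01, 0.01, 9.37, 1 ,
-32, 22.5, 6.2, -0.01, 0.01, 9.37, 1 ,
-27.9, 27.4, 6.2, -0.01, 0.01, 9.37, 1 ,
-23, 31.6, 6.2, -0.01, 0.01, 9.37, 1 ,
```

>>> servo_tool(moves=[-33.7,-19.8,6.2,0,0,9.4,1,-36.5,-14,6.2,0,0,9.4,1,-38.3,-7.9,6.2,0,0,9.4,1,-39.1,-1.6,6.2,0,0,9.4,1,-38.8,4.8,6.2,0,0,9.4,1,-37.5,11.1,6.2,0,0,9.4,1,-35.2,17,6.2,0,0,9.4,1,-32,22.5,6.2,0,0,9.4,1])

```text
time_s: 1.1
tool_pos: [393.8, 366.5, 172.3]
ee_rot: [[0.042, 0.999, -0.001], [0.999, -0.042, -0.0], [-0.0, -0.001, -1.0]]
wrist_force: [0.5, 0.5, -0.2]
gripper_width: 0.995
grip_force: 0.0
```

>>> servo_tool(moves=[-27.9,27.4,6.2,0,0,9.4,1,-23,31.6,6.2,0,0,9.4,1,0,0,0,0,0,0,1,0,0,0,0,0,0,1])

```text
time_s: 1.6
tool_pos: [445.5, 310.1, 160.2]
ee_rot: [[0.356, 0.935, -0.001], [0.935, -0.356, 0.0], [-0.0, -0.001, -1.0]]
wrist_force: [0.1, -0.5, -0.5]
gripper_width: 1.005
grip_force: 0.0
```

Run:
```python
from h import *
d=snap('wrist','w1'); s=status.state(); print(s['tool_pos'],np.degrees(np.arctan2(s['ee_rot'][1,1],s['ee_rot'][0,1])),s['wrist_force'])
print(proj(d,[[446.5,310,34],s['tool_pos'],[467.4,366.1,34],[425.1,253.8,34]]))
```

```text
[445.38421264 310.55466596 160.43351376] -20.784839809109478 [ 0.40654268 -0.26079598 -0.5900282 ]
[[279.5990985  199.57032174]
 [278.2901926  247.71764474]
 [279.24063086 138.60474984]
 [279.51490927 254.95791965]]
```

View pics/w1.png

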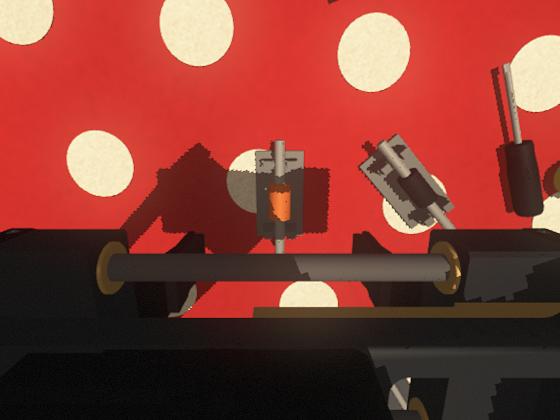

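The wrist view shows the roller at (280,203) and the far rod end at (279,140), within about 2 px of the prediction and with the axis aligned to the tool. I'll descend and grip.

```bash
python3 -c "
from h import *
plan([446,309,15],-20.6,6,1)"
```

```text
-0.2, 0.2, 24.2, -0.01, 0, -0.03, 1 ,
-0.2, 0.2, 24.2, -0.01, 0, -0.03, 1 ,
-0.2, 0.2, 24.2, -0.01, 0, -0.03, 1 ,
-0.2, 0.2, 24.2, -0.01, 0, -0.03, 1 ,
-0.2, 0.2, 24.2, -0.01, 0, -0.03, 1 ,
-0.2, 0.2, 24.2, -0.01, 0, -0.03, 1 ,
```

>>> servo_tool(moves=[-0.2,0.2,35,0,0,0,1,-0.2,0.2,35,0,0,0,1,-0.2,0.2,30,0,0,0,1,-0.2,0.2,25,0,0,0,1,-0.2,0.2,15,0,0,0,1,-0.2,0.2,5,0,0,0,1,0,0,0,0,0,0,1])

```text
time_s: 2.52
tool_pos: [446.9, 308.9, 16.0]
ee_rot: [[0.356, 0.934, 0.001], [0.934, -0.356, 0.0], [0.0, 0.0, -1.0]]
wrist_force: [0.0, 0.0, 0.1]
gripper_width: 0.999
grip_force: 0.0
```

>>> servo_tool(moves=[0,0,0,0,0,0,-1,0,0,0,0,0,0,-1,0,0,0,0,0,0,-1,0,0,0,0,0,0,-1,0,0,0,0,0,0,-1,0,0,0,0,0,0,-1], squeeze=35)

```text
time_s: 3.28
tool_pos: [446.7, 308.4, 15.5]
ee_rot: [[0.357, 0.934, -0.0], [0.934, -0.357, -0.0], [-0.0, -0.0, -1.0]]
wrist_force: [-0.2, 0.0, -0.9]
gripper_width: 0.399
grip_force: 0.0
```

>>> servo_tool(moves=[0,0,0,0,0,0,-1,0,0,0,0,0,0,-1,0,0,0,0,0,0,-1,0,0,0,0,0,0,-1])

```text
time_s: 3.78
tool_pos: [446.7, 308.4, 15.5]
ee_rot: [[0.357, 0.934, -0.0], [0.934, -0.357, -0.0], [-0.0, -0.0, -1.0]]
wrist_force: [-1.3, -0.1, 0.6]
gripper_width: 0.239
grip_force: 35.0
```

>>> servo_tool(moves=[0,0,-10,0,0,0,-1,0,0,-25,0,0,0,-1,0,0,-40,0,0,0,-1,0,0,-40,0,0,0,-1,0,0,-25,0,0,0,-1,0,0,0,0,0,0,-1])

```text
time_s: 4.53
tool_pos: [448.4, 309.3, 158.5]
ee_rot: [[0.357, 0.934, 0.005], [0.934, -0.357, 0.003], [0.004, 0.004, -1.0]]
wrist_force: [0.6, -1.1, -1.9]
gripper_width: 0.246
grip_force: 35.0
```

Run:
```python
from h import *
d=snap('wrist','w2'); s=status.state(); print(s['tool_pos'],s['gripper_width']*87,s['grip_force'],s['wrist_force'])
im=cv2.cvtColor(d['img'],cv2.COLOR_RGB2HSV); v,u=np.nonzero(cv2.inRange(im,(7,150,60),(16,255,255))); print(len(u),u.mean(),v.mean())
R=s['ee_rot'];g=s['tool_pos']-19*R[:,2]; print(proj(d,[g,g+60*R[:,0],g-60*R[:,0]]))
plan([505.8,-164.2,155],9.67,12,-1)
```

```text
[447.21286425 308.70185007 156.40892772] 20.883680562594005 34.98271379736252 [ 0.03664443 -0.17713919 -2.67963133]
2693 299.1225399183067 272.8975120683253
[[277.26313287 261.94205881]
 [277.16288157 147.96587696]
 [277.34627563 356.46744873]]
-35.1, 18.6, 0.1, 0.01, -0.01, -2.55, -1 ,
-35.9, 17, 0.1, 0.01, -0.01, -2.55, -1 ,
-36.6, 15.4, 0.1, 0.01, -0.01, -2.55, -1 ,
-37.2, 13.8, 0.1, 0.01, -0.01, -2.55, -1 ,
-37.8, 12.1, 0.1, 0.01, -0.01, -2.55, -1 ,
-38.3, 10.4, 0.1, 0.01, -0.01, -2.55, -1 ,
-38.7, 8.7, 0.1, 0.01, -0.01, -2.55, -1 ,
-39.1, 7, 0.1, 0.01, -0.01, -2.55, -1 ,
-39.4, 5.2, 0.1, 0.01, -0.01, -2.55, -1 ,
-39.6, 3.5, 0.1, 0.01, -0.01, -2.55, -1 ,
-39.7, 1.7, 0.1, 0.01, -0.01, -2.55, -1 ,
-39.7, -0, 0.1, 0.01, -0.01, -2.55, -1 ,
```

View pics/w2.png

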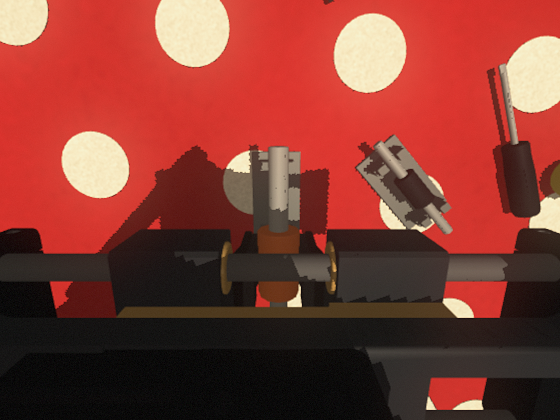

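The roller is held. The far rod end is at (278,147) against a predicted (277,148), so the shaft is level and centred. I'll carry it over the forks.

>>> servo_tool(moves=[-35.1,18.6,0,0,0,-2.55,-1,-35.9,17,0,0,0,-2.55,-1,-36.6,15.4,0,0,0,-2.55,-1,-37.2,13.8,0,0,0,-2.55,-1,-37.8,12.1,0,0,0,-2.55,-1,-38.3,10.4,0,0,0,-2.55,-1,-38.7,8.7,0,0,0,-2.55,-1,-39.1,7,0,0,0,-2.55,-1])

```text
time_s: 5.58
tool_pos: [484.4, -7.8, 153.5]
ee_rot: [[0.007, 1.0, -0.003], [1.0, -0.007, 0.001], [0.001, -0.003, -1.0]]
wrist_force: [0.9, 0.5, -1.9]
gripper_width: 0.242
grip_force: 35.0
```

>>> servo_tool(moves=[-39.4,5.2,0,0,0,-2.55,-1,-39.6,3.5,0,0,0,-2.55,-1,-39.7,1.7,0,0,0,-2.55,-1,-39.7,0,0,0,0,-2.55,-1,0,0,0,0,0,0,-1,0,0,0,0,0,0,-1])

```text
time_s: 6.32
tool_pos: [504.3, -163.7, 153.8]
ee_rot: [[-0.168, 0.986, -0.003], [0.986, 0.168, 0.002], [0.002, -0.002, -1.0]]
wrist_force: [-0.1, 0.2, -0.8]
gripper_width: 0.24
grip_force: 35.0
```

Run:
```python
from h import *
d=snap('wrist','w3'); t=snap('top','t3'); s=status.state(); print(s['tool_pos'],np.degrees(np.arctan2(s['ee_rot'][1,1],s['ee_rot'][0,1])),s['wrist_force'])
p=[491.51,-80.44,0.16873]
print(proj(d,jig(p,[[56,-170,12],[-56,-170,12],[0,-41-0,60],[0,-36-85,48],[0,35,102],[56,170,12]])))
im=cv2.cvtColor(d['img'],cv2.COLOR_RGB2BGR); q=cv2.resize(t['img'][200:310,190:370,::-1],None,fx=3,fy=3,interpolation=cv2.INTER_CUBIC)
cv2.imwrite('pics/v3.png',im)
```

```text
[ 504.71913612 -163.23116943  154.54120823] 9.746431847122597 [-0.67136321 -0.76427475 -1.70869887]
[[329.73127518 271.22668061]
 [230.69172109 271.13928236]
 [280.64444802 160.14399721]
 [280.42343651 242.03107855]
 [281.22225292  50.43101508]
 [346.89225519 -96.26671812]]
```

View pics/v3.png

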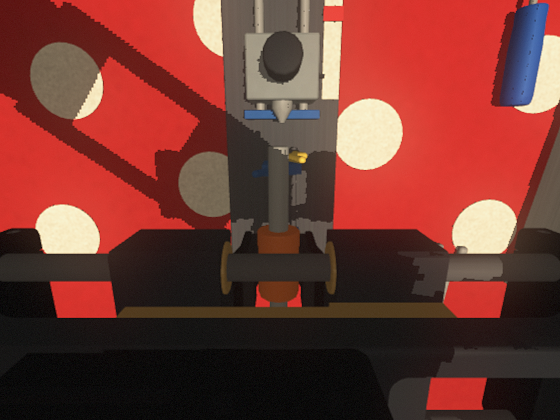

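Run:
```python
from h import *
d=load('w3'); s=status.state(); R=s['ee_rot']; g=s['tool_pos']-19*R[:,2]
p=[491.51,-80.44,0.16873]
print('rod pred',proj(d,[g+40*R[:,0],g+60*R[:,0]]).round(1))
for v in (128,160,190,210):
    row=d['img'][v-1:v+2].mean(0); rr=row[:,0]-row[:,1]; 
    # plate edge pred at this v
    L=proj(d,jig(p,[[sx*56,y,12] for sx in(-1,1) for y in np.linspace(-170,170,341)])).reshape(2,-1,2)
    pr=[np.interp(-v,-l[::1,1][::1] if l[0,1]<l[-1,1] else -l[:,1],l[:,0]) for l in L]
    lo=[u for u in range(210,265) if rr[u]>60 or row[u].sum()>420]; hi=[u for u in range(300,360) if rr[u]>60 or row[u].sum()>420]
    print(v,'plate',max(lo)+.5 if lo else 0,min(hi)-.5 if hi else 0,'pred',np.round(pr,1))
g8=d['img'].astype(int)
for v in (160,180,200): print('rod',v,[int(g8[v,u].sum()) for u in range(262,298,1)])
print('slide',[ (u,g8[85,u].tolist()) for u in list(range(243,250))+list(range(316,324))])
print('slide pred',proj(d,jig(p,[[-30,10,60],[30,10,60],[-30,60,60],[30,60,60]])).round(1))
```

```text
rod pred [[280.1 187.4]
 [280.1 146. ]]
128 plate 225.5 336.5 pred [224.5 336.4]
160 plate 0 299.5 pred [225.9 334.9]
190 plate 0 333.5 pred [227.2 333.5]
210 plate 0 332.5 pred [228.  332.6]
rod 160 [126, 131, 130, 131, 133, 139, 176, 202, 207, 208, 218, 223, 215, 223, 222, 227, 229, 222, 227, 220, 217, 218, 214, 215, 213, 205, 213, 204, 216, 218, 222, 226, 247, 285, 292, 295]
rod 180 [127, 129, 118, 126, 125, 125, 159, 200, 201, 210, 207, 216, 221, 221, 220, 226, 219, 223, 221, 217, 216, 211, 212, 211, 210, 208, 181, 120, 124, 172, 243, 271, 278, 252, 262, 265]
rod 200 [125, 124, 124, 123, 122, 111, 155, 193, 205, 203, 206, 211, 217, 218, 218, 221, 221, 216, 221, 213, 213, 208, 204, 208, 208, 199, 159, 126, 120, 177, 243, 268, 266, 228, 224, 267]
slide [(243, [59, 45, 41]), (244, [61, 48, 42]), (245, [71, 60, 53]), (246, [114, 106, 92]), (247, [153, 143, 125]), (248, [165, 156, 136]), (249, [164, 155, 135]), (316, [174, 162, 141]), (317, [166, 155, 134]), (318, [138, 126, 111]), (319, [103, 89, 79]), (320, [111, 94, 85]), (321, [110, 95, 82]), (322, [207, 182, 144]), (323, [252, 240, 202])]
slide pred [[244.3  97.6]
 [317.3  97.6]
 [242.5  29.8]
 [319.3  29.7]]
```

Relative to the jig the rod sits about 2 mm towards -x, so I'll correct for that, go down to just above the lead-in and check again.

```bash
python3 -c "
from h import *
plan([507.7,-163.9,78],9.67,4,-1)"
```

```text
-0.3, 0.7, 19.1, -0.02, -0.02, 0.02, -1 ,
-0.3, 0.7, 19.1, -0.02, -0.02, 0.02, -1 ,
-0.3, 0.7, 19.1, -0.02, -0.02, 0.02, -1 ,
-0.3, 0.7, 19.1, -0.02, -0.02, 0.02, -1 ,
```

>>> servo_tool(moves=[-0.3,0.7,23,0,0,0,-1,-0.3,0.7,23,0,0,0,-1,-0.3,0.7,20,0,0,0,-1,-0.3,0.7,10.4,0,0,0,-1,0,0,0,0,0,0,-1,0,0,0,0,0,0,-1])

```text
time_s: 7.18
tool_pos: [509.0, -165.2, 80.0]
ee_rot: [[-0.169, 0.986, 0.001], [0.986, 0.169, -0.001], [-0.001, 0.001, -1.0]]
wrist_force: [-0.5, -0.0, -1.3]
gripper_width: 0.244
grip_force: 35.0
```

Run:
```python
from h import *
d=snap('wrist','w4'); t=snap('side','s4'); s=status.state(); print(s['tool_pos'],np.degrees(np.arctan2(s['ee_rot'][1,1],s['ee_rot'][0,1])),s['wrist_force'])
o=np.zeros((590,790,3),np.uint8)
a=cv2.resize(d['img'][60:250,190:370,::-1],None,fx=3,fy=3,interpolation=cv2.INTER_CUBIC)
b=cv2.resize(t['img'][180:290,190:310,::-1],(240,220),interpolation=cv2.INTER_CUBIC)
o[:570,:540]=a; o[:220,545:785]=b; cv2.imwrite('pics/v4.png',o)
p=[491.51,-80.44,0.16873]; g=s['tool_pos']-18.5*s['ee_rot'][:,2]; R=s['ee_rot']
print(proj(d,[g+40*R[:,0],g+60*R[:,0],*jig(p,[[0,-4,48],[-30,10,60],[30,10,60],[0,-44,78]])]).round(1))
```

```text
[ 509.09257583 -165.43089213   80.20427938] 9.716736842156061 [ 0.58226975  0.30499108 -0.2148461 ]
[[279.4 188.3]
 [279.4 147.2]
 [274.3 106. ]
 [221.9  78.6]
 [326.1  78.8]
 [273.9 176.6]]
```

View pics/v4.png

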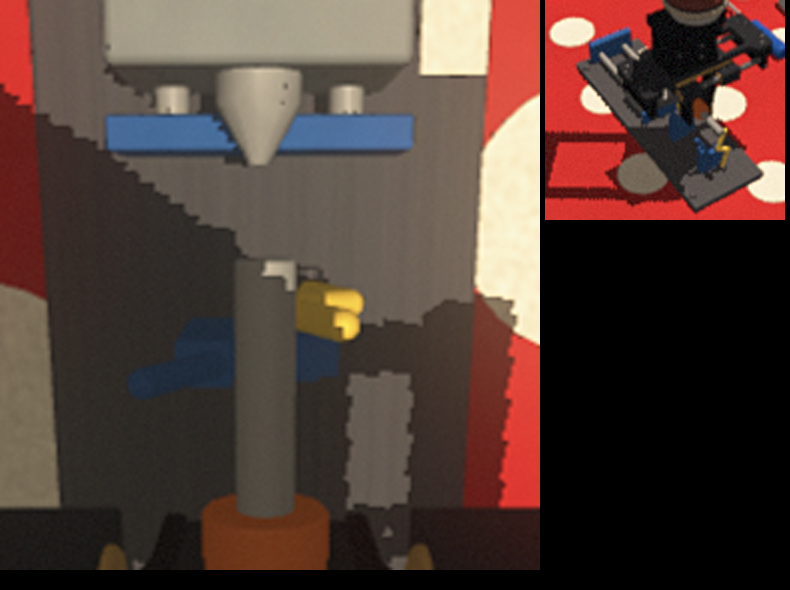

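The rod is at u≈278.7 and the jig axis at u≈276.7 (slide edges and steel point), so the rod is about 1.2 mm too far towards +x. The yellow nose sits to the right of the rod, with the fork and lead-in to the left, as expected. I'll correct and push down in steps.

>>> servo_tool(moves=[1.5,-1.2,12,0,0,0,-1,0,0,8,0,0,0,-1,0,0,5,0,0,0,-1,0,0,5,0,0,0,-1,0,0,5,0,0,0,-1,0,0,0,0,0,0,-1], squeeze=45)

```text
time_s: 8.02
tool_pos: [505.9, -164.1, 43.5]
ee_rot: [[-0.169, 0.986, -0.002], [0.986, 0.169, -0.0], [0.0, -0.002, -1.0]]
wrist_force: [-4.1, -2.2, -1.2]
gripper_width: 0.238
grip_force: 45.0
```

>>> servo_tool(moves=[0,0,3,0,0,0,-1,0,0,3,0,0,0,-1,0,0,3,0,0,0,-1,0,0,0,0,0,0,-1])

```text
time_s: 8.52
tool_pos: [506.5, -163.7, 34.2]
ee_rot: [[-0.169, 0.986, -0.001], [0.986, 0.169, 0.0], [0.001, -0.001, -1.0]]
wrist_force: [-0.7, -2.0, -6.4]
gripper_width: 0.242
grip_force: 44.9
```

>>> servo_tool(moves=[0,0,3,0,0,0,-1,0,0,2,0,0,0,-1,0,0,0,0,0,0,-1])

```text
time_s: 8.9
tool_pos: [507.6, -163.9, 30.4]
ee_rot: [[-0.169, 0.986, 0.001], [0.986, 0.169, -0.0], [-0.0, 0.001, -1.0]]
wrist_force: [0.1, 0.4, -0.9]
gripper_width: 0.238
grip_force: 45.0
```

>>> servo_tool(moves=[0,0,1.5,0,0,0,-1,0,0,0.5,0,0,0,-1,0,0,0,0,0,0,-1])

```text
time_s: 9.28
tool_pos: [507.7, -164.1, 29.4]
ee_rot: [[-0.169, 0.986, 0.001], [0.986, 0.169, -0.0], [-0.001, 0.001, -1.0]]
wrist_force: [-2.4, 0.6, 5.4]
gripper_width: 0.242
grip_force: 45.0
```

The shaft is seated: floor contact at TCP z 29.4 with 5 N up. Releasing.

>>> servo_tool(moves=[0,0,0,0,0,0,0.4,0,0,0,0,0,0,0.4,0,0,0,0,0,0,0.4,0,0,0,0,0,0,0.4,0,0,0,0,0,0,0.4,0,0,0,0,0,0,0.4])

```text
time_s: 10.02
tool_pos: [506.9, -163.9, 28.1]
ee_rot: [[-0.169, 0.986, -0.0], [0.986, 0.169, 0.0], [0.0, -0.0, -1.0]]
wrist_force: [-1.3, -0.1, 0.2]
gripper_width: 0.689
grip_force: 0.0
```

>>> servo_tool(moves=[0,0,-10,0,0,0,0.4,0,0,-30,0,0,0,1,0,0,-40,0,0,0,1,0,0,-40,0,0,0,1,-30,0,-10,0,0,0,1,-20,0,0,0,0,0,1,0,0,0,0,0,0,1,0,0,0,0,0,0,1])

```text
time_s: 11.02
tool_pos: [514.4, -212.4, 156.7]
ee_rot: [[-0.168, 0.986, -0.002], [0.986, 0.168, 0.002], [0.002, -0.002, -1.0]]
wrist_force: [0.2, 0.4, 0.1]
gripper_width: 1.005
grip_force: 0.0
```

Run:
```python
from h import *
d=snap('wrist','w5'); t=snap('side','s5'); s=status.state(); print(s['tool_pos'],s['gripper_width'],s['wrist_force'])
o=np.zeros((590,790,3),np.uint8)
o[:420,:540]=d['img'][:,10:550,::-1]
b=cv2.resize(t['img'][190:290,200:310,::-1],(242,220),interpolation=cv2.INTER_CUBIC); o[:220,545:787]=b
cv2.imwrite('pics/v5.png',o)
p=[491.51+1.4,-80.44+.2,0.16873]
print(proj(d,jig(p,[[0,-25,48],[0,-145,48],[0,-85,59],[0,35,102],[-6,-44,78]])).round(1))
```

```text
[ 514.68399462 -212.25580435  157.07555709] 0.9984369462165732 [0.55054849 0.83064378 0.52680717]
[[280.2  81.4]
 [279.9 215.7]
 [280.1 153.1]
 [280.8 -35. ]
 [272.6 101.3]]
```

View pics/v5.png

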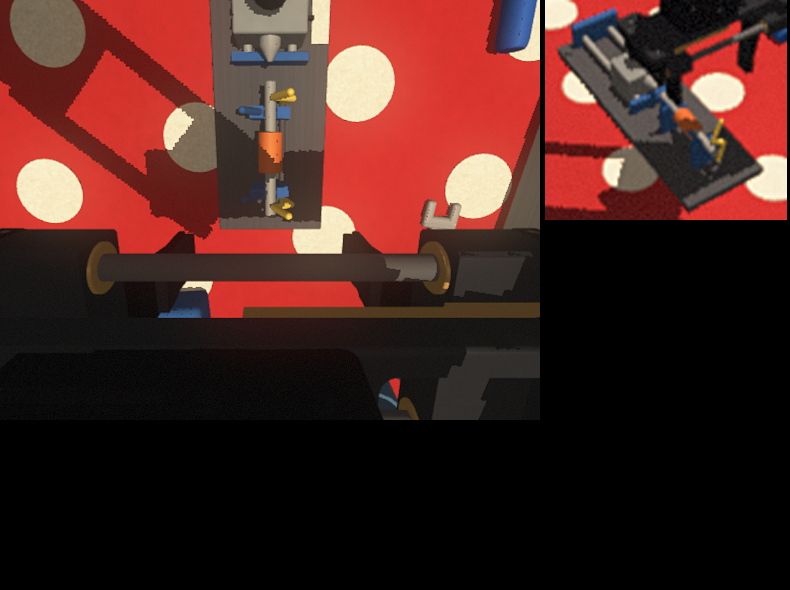

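The shaft lies in both forks. Its ends are at full-frame (280,81) and (280,216), matching the seat prediction, and both yellow noses are over the rod. Next, the knob, with the fingers closing along jig y.

```bash
python3 -c "
from h import *
plan([487.0,-45.7,150],-80.33,9,0.4)"
```

```text
18.8, 0.1, 0.8, -0.02, -0, 10.01, 0.4 ,
18.5, -3.2, 0.8, -0.02, -0, 10.01, 0.4 ,
17.7, -6.3, 0.8, -0.02, -0, 10.01, 0.4 ,
16.3, -9.3, 0.8, -0.02, -0, 10.01, 0.4 ,
14.4, -12, 0.8, -0.02, -0, 10.01, 0.4 ,
12.1, -14.3, 0.8, -0.02, -0, 10.01, 0.4 ,
9.5, -16.2, 0.8, -0.02, -0, 10.01, 0.4 ,
6.5, -17.6, 0.8, -0.02, -0, 10.01, 0.4 ,
3.3, -18.5, 0.8, -0.02, -0, 10.01, 0.4 ,
```

>>> servo_tool(moves=[18.8,0.1,0.8,0,0,10,0.4,18.5,-3.2,0.8,0,0,10,0.4,17.7,-6.3,0.8,0,0,10,0.4,16.3,-9.3,0.8,0,0,10,0.4,14.4,-12,0.8,0,0,10,0.4,12.1,-14.3,0.8,0,0,10,0.4,9.5,-16.2,0.8,0,0,10,0.4,6.5,-17.6,0.8,0,0,10,0.4])

```text
time_s: 12.12
tool_pos: [490.1, -63.7, 151.3]
ee_rot: [[0.943, 0.333, -0.001], [0.333, -0.943, 0.0], [-0.001, -0.001, -1.0]]
wrist_force: [0.8, -0.5, 0.3]
gripper_width: 0.7
grip_force: 0.0
```

>>> servo_tool(moves=[3.3,-18.5,0.8,0,0,10,0.4,0,0,0,0,0,0,0.4,0,0,0,0,0,0,0.4,0,0,0,0,0,0,0.4])

```text
time_s: 12.62
tool_pos: [487.7, -47.1, 150.9]
ee_rot: [[0.985, 0.17, -0.0], [0.17, -0.985, -0.0], [-0.0, 0.0, -1.0]]
wrist_force: [-0.1, 0.4, 0.8]
gripper_width: 0.698
grip_force: 0.0
```

```bash
python3 -c "
from h import *
s=status.state(); print(s['tool_pos'],s['ee_rot'].round(3),s['joint_positions'].round(1),s['gripper_width'])
plan([487.0,-45.7,71],-80.33,4,0.4)
d=snap('wrist','w6'); print(proj(d,[[487,-45.7,102]]))"
```

```text
[487.70865666 -47.06355583 150.9481556 ] [[ 0.985  0.17  -0.   ]
 [ 0.17  -0.985 -0.   ]
 [-0.     0.    -1.   ]] [-14.7  -2.3 111.4  -0.   70.9  65.5] 0.6978220621661967
-0.1, -0.4, 20, 0, 0, 0.03, 0.4 ,
-0.1, -0.4, 20, 0, 0, 0.03, 0.4 ,
-0.1, -0.4, 20, 0, 0, 0.03, 0.4 ,
-0.1, -0.4, 20, 0, 0, 0.03, 0.4 ,
[[276.05284921 223.35720907]]
```

View pics/w6.png

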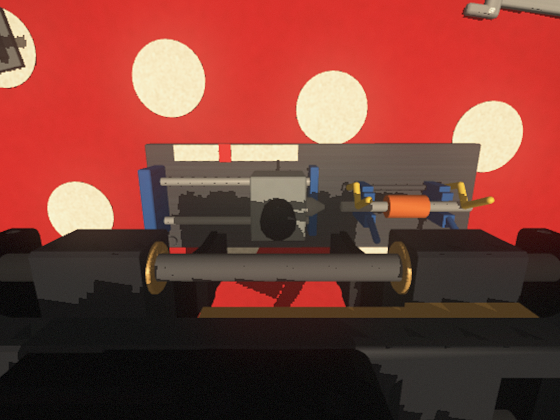

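The knob top is at (278,220), close to the predicted (276,223). The band centre is at (225,153) and the pointer tip at (278,163). Descending and gripping.

>>> servo_tool(moves=[-0.1,-0.4,25,0,0,0,0.4,-0.1,-0.4,25,0,0,0,0.4,-0.1,-0.4,20,0,0,0,0.4,-0.1,-0.4,9,0,0,0,0.4,0,0,0,0,0,0,-1,0,0,0,0,0,0,-1,0,0,0,0,0,0,-1,0,0,0,0,0,0,-1], squeeze=40)

```text
time_s: 13.68
tool_pos: [487.6, -45.4, 72.6]
ee_rot: [[0.986, 0.169, 0.001], [0.169, -0.986, -0.001], [0.001, 0.001, -1.0]]
wrist_force: [0.5, -4.1, 1.9]
gripper_width: 0.333
grip_force: 2.3
```

>>> servo_tool(moves=[0,0,0,0,0,0,-1,0,0,0,0,0,0,-1,0,0,0,0,0,0,-1])

```text
time_s: 14.05
tool_pos: [487.6, -45.6, 72.6]
ee_rot: [[0.986, 0.169, 0.001], [0.169, -0.986, -0.001], [0.001, 0.001, -1.0]]
wrist_force: [-0.8, -4.6, 5.1]
gripper_width: 0.314
grip_force: 40.0
```

Run:
```python
from h import *
p=[492.9,-80.2,0.16873]; c,s_=np.cos(p[2]),np.sin(p[2])
inv=lambda q:(c*(q[0]-p[0])+s_*(q[1]-p[1]),-s_*(q[0]-p[0])+c*(q[1]-p[1]))
d=load('w6'); im=d['img'].astype(int)
m=cv2.inRange(cv2.cvtColor(d['img'],cv2.COLOR_RGB2HSV)[146:161,210:240],(0,130,60),(8,255,255)); v,u=np.nonzero(m[2:-2]); 
print('band',u.mean()+210,v.mean()+148,inv(pt(d,u.mean()+210,v.mean()+148,12.5)))
x=im[160:172,268:288].sum(2); print(x)
print('ptr',inv(pt(d,278,163,16)))
print(inv(status.state()['tool_pos']),status.state()['tool_pos'])
```

```text
band 224.5 153.0 (np.float64(45.73824486133213), np.float64(87.68621079255679))
[[639 637 636 626 629 632 645 653 564 283 238 478 641 654 657 650 634 628
  640 642]
 [338 334 340 340 314 261 261 274 242 183 183 263 352 345 348 350 314 264
  266 266]
 [277 275 274 277 278 280 281 288 252 195 192 235 282 275 275 278 280 281
  286 282]
 [289 287 283 285 285 284 294 291 255 197 189 244 296 291 288 289 286 295
  286 293]
 [291 289 285 285 287 286 288 293 261 196 199 244 293 294 285 289 287 290
  291 289]
 [293 293 289 290 291 295 285 292 260 193 195 241 298 288 290 293 290 292
  294 288]
 [292 286 290 293 293 290 287 291 260 187 195 229 277 291 291 293 292 292
  290 291]
 [294 290 289 295 296 291 295 300 261 193 197 208 252 297 292 296 292 294
  292 292]
 [291 289 297 291 292 296 296 293 245 190 195 244 296 300 295 291 295 295
  297 293]
 [286 281 283 287 280 285 285 244 179 190 187 235 286 284 285 289 283 284
  286 279]
 [258 261 263 270 260 268 269 241 203 209 206 233 270 267 268 264 262 265
  267 265]
 [238 226 231 232 224 229 233 227 230 233 232 237 227 228 233 228 233 227
  229 227]]
ptr (np.float64(36.180285104110524), np.float64(33.6610533773336))
(np.float64(0.5699350046679736), np.float64(35.01963943983591)) [487.58097499 -45.5819708   72.60370434]
```

The pull needed comes out at 54 mm here and 53.8 mm from the top view. Pulling along tool -y.

>>> servo_tool(moves=[0,-5,0,0,0,0,-1,0,-9,0,0,0,0,-1,0,-10,0,0,0,0,-1,0,-10,0,0,0,0,-1,0,-10,0,0,0,0,-1,0,-7,0,0,0,0,-1,0,-3,0,0,0,0,-1,0,0,0,0,0,0,-1])

```text
time_s: 15.05
tool_pos: [478.4, 7.3, 72.6]
ee_rot: [[0.986, 0.169, 0.001], [0.169, -0.986, -0.002], [0.001, 0.002, -1.0]]
wrist_force: [-0.7, -8.7, 5.8]
gripper_width: 0.312
grip_force: 40.0
```

Run:
```python
from h import *
p=[492.9,-80.2,0.16873]; c,s_=np.cos(p[2]),np.sin(p[2])
inv=lambda q:(c*(q[0]-p[0])+s_*(q[1]-p[1]),-s_*(q[0]-p[0])+c*(q[1]-p[1]))
s=status.state(); print(inv(s['tool_pos']),s['tool_pos'],s['wrist_force'],s['grip_force'],s['gripper_width'])
d=snap('wrist','w7'); t=snap('side','s7')
q=proj(d,jig(p,[[46,88,12.5],[38,88,15]])); print(q, proj(t,jig(p,[[46,88,12.5],[0,-85,48]])))
o=np.zeros((590,790,3),np.uint8); o[:420,:]=cv2.resize(d['img'][100:240,150:413,::-1],(790,420),interpolation=cv2.INTER_CUBIC)
o[425:590,:240]=cv2.resize(t['img'][190:290,200:345,::-1],(240,165)); cv2.imwrite('pics/v7.png',o)
```

```text
(np.float64(0.3955310752819603), np.float64(88.68290213433264)) [478.39734817   7.28992322  72.5927564 ] [-0.73528246 -8.67342473  5.84631804] 40.000968938693404 0.3117144650775417
[[278.8222462  160.32991087]
 [278.81636351 171.40689356]] [[247.34771299 213.20846887]
 [265.25508382 245.44221683]]
```

View pics/v7.png

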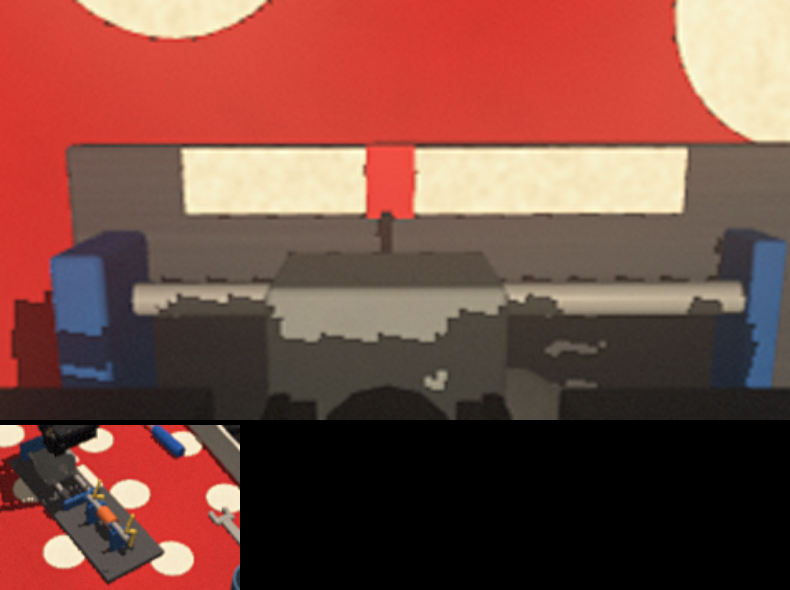

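The pointer at 386 px is about 1 mm from the band centre (band 366–414, centre 390). The grip holds at 40 N and the shaft is undisturbed in the forks.

```bash
python3 -c "
from h import *
print(job.finish_job())"
```

```text
the job is handed in; nothing more can be done
None
```

The job is handed in at about 15 s of the 51 s allowed: the shaft sits in both forks under the closed jaw and is released, and the gripper holds the knob at 40 N with the pointer about 1 mm from the middle of the red band; the judge's result was not shown.

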